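# Hold a UV curing lamp over a lens bond behind its eye screen

### The arm

A 6-joint arm with a two-finger parallel gripper is mounted at the origin on the work surface. World frame = base frame: x ahead of the robot, y to its left, z up, the work surface at z = 0. Lengths are in m, angles in degrees, forces in N, time in s.
With the tool pointing down it reaches from about 0.3 to 0.75 m from the base axis. Payload 8.5 kg.
Tool frame: the origin (TCP) lies midway between the tips of the shut fingers; the grasp point (between the pads) lies 19 mm behind it (env.tcp_to_grasp is the z of the grasp point in the tool frame, in m); z points along the fingers, y is the line along which they close (so a half turn about z gives the same grasp; the last joint's range is limited). The gripper opens to 85 mm and grips with 20 to 120 N. Pads are 22 mm wide; open, the fingers measure 114 mm over their backs; the gripper's body (76 mm by 85 mm) begins 54 mm behind the grasp point. The pads swing forward as they close: fully open they stand 13 mm farther back than shut.
Start: joints at [-86.419, 21.807, 74.336, -0, 83.858, -12.336], TCP at [0.151, -0.529, 0.231] pointing down, gripper open.
Joint ranges: [-178.18, 178.18], [-50.72, 133.34], [12.68, 142.11], [-81.47, 261.47], [9.98, 163.14], [-165.26, 165.26]. Speed limits (degrees/s): [136.94, 136.94, 180, 180, 180, 180].

### API

Orientations are given as a 3x3 rotation matrix whose columns are the frame's x, y, z axes.
In Python, from rig import env, imaging, job, models gives the robot as it stands. The module is installed in compiled form; this text tells all that it offers.
- The arm moves only by the tool jog_arm, never from a script. Its argument "plan" is text: rows parted by semicolons, each of 7 numbers parted by spaces: the turn, a rotation vector about the tool's x, y, z in degrees, then the shift along the tool's x, y, z in cm, then the closure in counts, from 0 (fully open) to 255 (shut). In form: rx ry rz x y z claw; .... A call has 1 to 10 rows; each row shifts and turns the commanded pose from where the row before left it, along the tool's axes as they then stand; what a row does not reach is not made up. A row lasts 1/12 s, in which the tool goes at most 41.7 mm and 7.16 degrees, less where a joint would pass 70% of its speed; a pose out of reach is approached as far as the arm can. A call with a gripper value outside its range is refused whole. The fingers move at their own pace and stop on an object; "grip_force" is the grip in N (left out, the last holds). Time passes only in rows, so rows that do not move let the fingers close. It gives the time, the measured TCP pose, the force, the opening and the grip force at its end, in the units of the state.
- env.observe(): the state, without advancing time (a new reading comes with each control period).
- imaging.get_image(name): name is "side" or "top"; returns a dict with "pixels" (480x640x3 uint8, red, green, blue), "depth" (480x640 float32, m along the optical axis (not along the pixel's ray), 0 where there is no reading), "fov_y" (degrees; the focal length in pixels is half the picture's height over the tangent of half this angle, whatever the lens; pixels are square), "cx", "cy" (the principal point, pixels), "world_from_camera" (4x4, takes a point from camera to world coordinates). Camera axes: x right, y down, z forward; pixel columns grow to the right and rows downward; lengths in m; the calibration is good to about 2 mm. A picture is of the moment at which its call begins.
- job.close_job(): hands the job in; it is judged then, once.
Trained networks look in the newest picture that a camera, given by its name, has taken for a name from the list of things; names that differ only in an ending like _2 or _b are one class to them, and where a whole thing is asked for, a point or a joint stands for the part that bears it (a point fixed in the world has none). Each returns a list of dicts, best first, with "confidence" (0 to 1); they miss things now and then, are a little off and sometimes report something else, mostly with a low value. They report only what shows in the picture. A call takes as long as a camera call. They do not tell look-alikes from the thing itself.
- models.outline_of(camera, query): "region" (480x640 bool, what is visible of it) and "bbox" ([centre column, centre row, width, height] in pixels, round what is visible of it).
- models.tip_of(camera, query): "at" ([column, row] in pixels: a listed point, or the origin of a listed thing).
The state is a dict: "time_s": time; "q": joint angles; "qvel": joint speeds; "joint_efforts": joint torques, N m; "position": TCP position; "tool_rot": TCP orientation; "ft_force": force on the tool from outside, world axes, zero at the start; "wrist_torque": the same for the moment, N m; "grip_width": finger opening in m; "gripper_force": force on a finger pad.
Only numpy, scipy, OpenCV 4.12 (cv2) and the standard library are available. Lean on these libraries where they do the work, as an engineer would, in place of code of your own. Each camera call takes 0.05 s, during which the arm holds its last target. There are 200 camera calls.

### The job

Get the bonded lens ready for its UV exposure: first fold the amber eye screen at the front of the curing station upright, then lift the cordless lamp out of its charging dock and hold it upright inside the station, nose about 8 mm above the glass bar in the jig, centred on it and with the nose's long side along the bar. The adhesive is still wet, so never let the lamp touch the jig or the station, do not shift the jig, and leave the other things on the bench where they are. Finish holding the lamp still there in the gripper: do not put it down or let go.

Things in the scene. Friction and masses are not known exactly. Their poses are not given: they have to be found in the camera images.
- screen (a joint): amber clear eye screen (212 mm wide, 4 mm thick) hinged along its lower edge to the front of the curing station; its angle above horizontal: 0 = folded down flat towards the front (towards the robot), 1.57 = upright, up to 2.0 = leaning in over the jig. Starts leaning out at about 0.75 to 1.05. A stiff friction hinge: it stays wherever it is left; about 3 N at the tab moves it
- screen_hinge (a point): middle of the screen's hinge line, 14 mm above the table. This frame turns with the screen: its y axis lies along the hinge, its x axis points from the screen's free edge to the hinge, so the screen extends 112 mm along -x, and the outer face (towards the robot) looks along its -z
- screen_tab (a point): middle of the free end of the screen's black grip tab, 112 mm from the hinge line. The tab is 70 mm wide along the hinge direction, 12 mm thick and 22 mm tall, in the screen's plane; below it the 4 mm screen has an 8 mm thick metal edge. Same axes as screen_hinge. It can be pushed from outside or pinched
- station: fixed curing station: cream base plate 170 (x) by 250 (y) by 10 mm with a low black disc in the middle, amber side wings 104 mm high at y = -116 and +116 mm, back (+x) open, the hinged screen at its front (-x; hinge 75 mm in front of the origin). Origin: centre of the underside, on the table
- bond (a point): middle of the top of the light-blue glass bar (36 mm long along this x axis, 12 mm wide, rounded top), the part under cure. z is up, 36 mm above the jig's underside, about 48 mm above the table. Nothing on the jig stands higher. The bar is clamped in the jig, which moves with it
- jig: loose black bonding jig, 84 (x) by 46 (y) by 36 mm, 0.5 kg, standing on the station's disc with a brass carrier and the glass bar on top; two thumbscrews on its +y side. Origin: centre of the underside, 12 mm above the table
- lamp_grip (a point): cordless UV lamp standing nose down in its dock, about 0.18 kg; this point is the centre of its white handle, 97.5 mm above the nose end. The handle is a flat-sided block 46 mm along x, 32 mm along y (grip it across y) and 65 mm tall: it reaches 32.5 mm above and below this point. Under it a metal collar 34 by 22 by 27 mm, then the metal nose 32 (x) by 14 (y) by 38 mm. 130 mm long in all; z is up
- lamp_nose (a point): centre of the lamp's lower end face, where the light leaves; same axes as lamp_grip and straight below it; the nose's long side lies along x. A violet stripe on top of the lamp shows the same direction
- lamp: the lamp itself; origin at the centre of the nose end, the same point and axes as lamp_nose
- dock: fixed grey charging dock, 112 (x) by 96 (y) by 80 mm, with a well 37 by 25 mm that holds the lamp's collar with 1.5 mm play each side; the lamp's handle rests on the dock's top, nose end 15 mm above the table, so it must rise 65 mm to come free. Origin: centre of the underside
- primer: bystander: amber bottle with black cap, 38 mm diameter, 95 mm tall, upright, between dock and station; origin at its underside
- barrels: bystander: aluminium block 100 (x) by 36 (y) by 40 mm carrying three upright yellow and black adhesive barrels, 114 mm tall in all, between dock and station; origin at its underside
- waffle: bystander: black waffle pack of tiny parts, 52 by 52 by 8 mm; origin at its underside
- partsbox: bystander: clear compartment box, 95 by 70 by 24 mm; origin at its underside
- dish: bystander: low round glass dish, 72 mm diameter, 16 mm high; origin at its underside
- tweezers: bystander: steel tweezers lying down, 130 mm long, 10 mm high; origin near the middle, at its underside
- driver: bystander: yellow-handled screwdriver lying down, about 150 mm long; origin near its middle, at its underside
There are look-alikes about, which are no part of the job. There is more than one size of the lamp; the job needs the middle-sized.

How it is judged:
By the outcome, as a careful person would: the job done as asked, in the order asked, and still so for the second after the job is handed in, while the arm keeps its last pose, push and grip.
It also fails if it takes over 58 s, if anything falls off the work surface, if the arm or the gripper's body presses on something with over 40 N, if the wrist force passes 120 N, or if a joint passes its speed limit or range.

## Working session

There is one attempt and no reset: what is moved stays moved. The work goes in short steps, Python scripts to look and compute and a tool call to move; the robot and the scene stay as the last step left them, time stands still between calls to the robot, and variables do not carry over. Pictures are saved under pics/ and viewed, at most 10 in all, crops included, and the job is handed in when it is done.

Besides the shell and the picture viewer there is one more tool, called after ">>>" in YAML: its name, and indented under it one key for each argument. jog_arm: Moves the arm, as the interface text tells. Its arguments: {"type":"object","properties":{"plan":{"type":"string"},"grip_force":{"type":"number"}},"required":["plan"]}

```bash
mkdir -p pics
cat > h.py <<'E'
import numpy as np, cv2
from rig import env, imaging, job, models
def cam(n):
    im=imaging.get_image(n); im['f']=240/np.tan(np.radians(im['fov_y']/2)); return im
def pts(im):
    v,u=np.mgrid[:480,:640]; d=im['depth']; 
    p=np.stack([(u-im['cx'])*d/im['f'],(v-im['cy'])*d/im['f'],d],-1)
    T=im['world_from_camera']; w=p@T[:3,:3].T+T[:3,3]; w[d==0]=np.nan; return w
def save(im,n): cv2.imwrite('pics/'+n,im['pixels'][...,::-1])
def ray(im,uv,z):
    T=im['world_from_camera']; r=T[:3,:3]@np.array([(uv[0]-im['cx'])/im['f'],(uv[1]-im['cy'])/im['f'],1]); o=T[:3,3]
    return o+r*(z-o[2])/r[2]
E
python3 - <<'E'
from h import *
for n in('top','side'):
    im=cam(n); save(im,n+'0.png'); w=pts(im); print(n,im['world_from_camera'].round(3).tolist())
    for q in('screen_tab','screen_hinge','bond','lamp_grip','lamp','dock','jig','station','primer','barrels'):
        for r in models.outline_of(n,q)[:3]:
            g=w[r['region']]; print(q,round(r['confidence'],2),np.round(r['bbox']),np.nanmedian(g,0).round(3),np.nanpercentile(g,98,axis=0).round(3),np.nanpercentile(g,2,axis=0).round(3))
        for r in models.tip_of(n,q)[:3]: print('  tip',q,round(r['confidence'],2),np.round(r['at'],1))
s=env.observe(); print(s['position'],s['tool_rot'],env.tcp_to_grasp)
E
```

```text
top [[0.027, -0.995, 0.098, 0.408], [-0.999, -0.024, 0.032, 0.001], [-0.029, -0.099, -0.995, 1.173], [0.0, 0.0, 0.0, 1.0]]
screen_tab 0.71 [396. 257.  91.  39.] [ 0.508 -0.134  0.055] [ 0.545 -0.033  0.099] [ 0.468 -0.235  0.016]
screen_tab 0.32 [523. 280.  41.  48.] [ 0.463 -0.442  0.01 ] [ 0.511 -0.399  0.027] [ 0.415 -0.482  0.   ]
  tip screen_tab 0.67 [397.4 269.5]
screen_hinge 0.56 [396. 260.  91.  38.] [ 0.507 -0.133  0.055] [ 0.545 -0.031  0.099] [ 0.467 -0.236  0.015]
  tip screen_hinge 0.85 [393. 243.]
bond 0.95 [399. 214.  32.  40.] [ 0.617 -0.145  0.031] [ 0.659 -0.115  0.05 ] [ 0.578 -0.177  0.013]
  tip bond 0.6 [401.5 210.4]
lamp_grip 0.67 [219. 274.  26.  28.] [0.457 0.26  0.144] [0.481 0.282 0.149] [0.435 0.247 0.09 ]
lamp_grip 0.54 [175. 255.  27.  11.] [0.495 0.384 0.089] [0.516 0.438 0.096] [ 0.483  0.373 -0.001]
  tip lamp_grip 0.79 [173.7 256.7]
  tip lamp_grip 0.76 [195.8 333.8]
  tip lamp_grip 0.75 [218.9 273.1]
lamp 0.91 [199. 336.  48.  35.] [0.319 0.296 0.18 ] [0.35  0.332 0.185] [0.282 0.269 0.002]
lamp 0.67 [218. 274.  25.  25.] [0.458 0.26  0.143] [0.483
[... 3035 characters left out ...]
93.8 294.7]
station 0.6 [330. 202. 104.  90.] [ 0.597 -0.136  0.039] [ 0.696 -0.009  0.105] [ 0.477 -0.251  0.005]
  tip station 0.59 [323.6 210.8]
primer 0.63 [337. 270.  19.  29.] [0.445 0.108 0.05 ] [0.477 0.119 0.095] [ 0.432  0.033 -0.001]
primer 0.56 [293. 297.  25.  32.] [0.453 0.28  0.132] [0.479 0.29  0.147] [0.433 0.253 0.085]
  tip primer 0.74 [332.7 282.9]
barrels 0.6 [271. 242.  36.  41.] [0.651 0.115 0.041] [0.712 0.131 0.113] [ 0.605  0.034 -0.001]
  tip barrels 0.63 [271.7 253.4]
[ 0.15082455 -0.52890491  0.23134344] [[ 9.61665006e-01  2.74226942e-01 -5.19408765e-06]
 [ 2.74226941e-01 -9.61665005e-01 -4.95045061e-05]
 [-1.85704416e-05  4.61823924e-05 -9.99999999e-01]] -0.0187
```

View pics/top0.png

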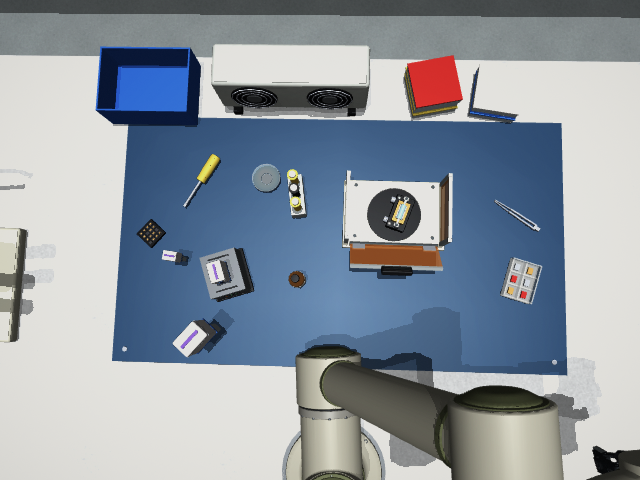

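View pics/side0.png

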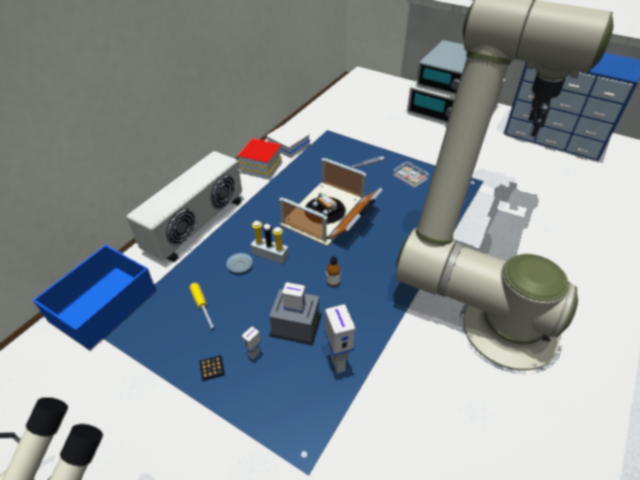

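The top view shows three lamps. The one in the dock, at about (219,273), is the middle size; the others are large (199,336) and small (175,257). The station is near (396,215), with the screen leaning out and its tab at (397,270). The side view agrees.

```bash
cat >> h.py <<'E'
def rect(p,zlo,zhi,box):
    m=(p[...,2]>zlo)&(p[...,2]<zhi)&(p[...,0]>box[0])&(p[...,0]<box[1])&(p[...,1]>box[2])&(p[...,1]<box[3])
    q=p[m][:,:2].astype(np.float32)*1000
    r=cv2.minAreaRect(q); return m,len(q),np.round(r[0],1),np.round(r[1],1),round(r[2],1),np.round(q.mean(0),1)
E
python3 - <<'E'
from h import *
im=cam('top'); p=pts(im)
print('f',im['f'])
print('lamp',rect(p,.137,.155,(.42,.5,.23,.31))[1:])
print('dock',rect(p,.072,.086,(.38,.53,.19,.33))[1:])
print('jigtop',rect(p,.034,.06,(.56,.68,-.2,-.08))[1:])
print('jig',rect(p,.02,.06,(.56,.68,-.2,-.08))[1:])
hsv=cv2.cvtColor(im['pixels'],cv2.COLOR_RGB2HSV)
# violet stripe
m=(hsv[...,0]>125)&(hsv[...,0]<155)&(hsv[...,1]>80); m[:, :205]=0; m[:,235:]=0; m[:250]=0; m[300:]=0
v,u=np.nonzero(m); print('stripe',cv2.minAreaRect(np.c_[u,v].astype(np.float32)),ray(im,(u.mean(),v.mean()),.145))
# wings
for b in((.5,.72,-.28,-.2),(.5,.72,-.06,.02)):
    print('wing',rect(p,.085,.12,b)[1:])
# screen points plane fit
m=models.outline_of('top','screen_tab')[0]['region']; q=p[m]; q=q[(q[:,2]>.02)&(q[:,2]<.11)]
c=q.mean(0); print('screen normal',np.linalg.svd(q-c)[2][2],c)
hi=q[q[:,2]>.085]; print('tab',hi.min(0),hi.max(0),hi.mean(0))
a=im['pixels'][180:290,340:460]; cv2.imwrite('pics/c1.png',cv2.resize(np.hstack([a,im['pixels'][225:335,175:295]]),None,fx=3.3,fy=3.3,interpolation=cv2.INTER_CUBIC)[...,::-1])
E
```

```text
f 475.8282378920313
lamp (320, array([458.8, 267.1]), array([46.3, 32.8]), 16.9, array([458.8, 266. ], dtype=float32))
dock (1135, array([458.8, 267.3]), array([100.7,  85.5]), 18.2, array([457.6, 262.6], dtype=float32))
jigtop (324, array([ 616.7, -147.9]), array([31.7, 79. ]), 73.5, array([ 617.2, -147.7], dtype=float32))
jig (702, array([ 622.4, -136.1]), array([72.2, 84. ]), 69.4, array([ 617. , -145.2], dtype=float32))
stripe ((214.7461700439453, 271.0692138671875), (14.559161186218262, 2.1049392223358154), 74.74488067626953) [0.4587877  0.26736252 0.145     ]
wing (343, array([ 619.9, -249.9]), array([ 10.2, 158.3]), 89.5, array([ 619.9, -249.4], dtype=float32))
wing (262, array([622.2, -18.3]), array([  9.7, 159.1]), 89.5, array([619.4, -18.4], dtype=float32))
screen normal [-0.74028454  0.00583361 -0.67226837] [ 0.50560799 -0.13387463  0.05784   ]
tab [ 0.46345122 -0.23696566  0.08500611] [ 0.48626459 -0.03277829  0.10339629] [ 0.4746277  -0.13429159  0.09405794]
```

View pics/c1.png

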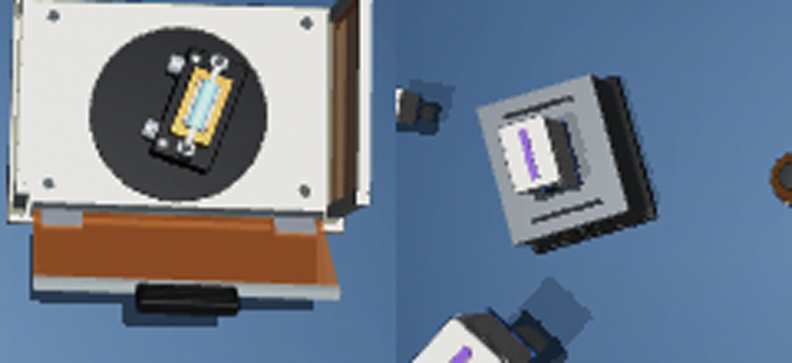

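The crop shows the bar at about (205,105), its upper end tilted to the right, so the jig yaw is about -16.5°. The lamp stripe at (528,155) leans left, so the lamp yaw is about +17°. The station yaw is about 0° and the screen is at about 0.83 rad. Moving to the screen first.

>>> jog_arm:
  plan: "0 0 5.3 0 0 0 255;0 0 5.3 0 0 0 255;0 0 5.3 0 0 0 255;0 0 0 2.2 -3.2 0 255;0 0 0 2.2 -3.2 0 255;0 0 0 2.2 -3.2 0 255;0 0 0 2.2 -3.2 0 255;0 0 0 2.2 -3.2 0 255;0 0 0 2.2 -3.2 0 255;0 0 0 2.2 -3.2 0 255"
  grip_force: 40

```text
time_s: 3.03
position: [0.3054, -0.3032, 0.2315]
tool_rot: [[1.0, -0.0, 0.0], [-0.0, -1.0, -0.0], [0.0, 0.0, -1.0]]
ft_force: [0.6, -0.1, -0.1]
grip_width: -0.0001
gripper_force: 0.0
```

>>> jog_arm:
  plan: "0 0 0 2.3 -3.4 0 255;0 0 0 2.3 -3.4 0 255;0 0 0 2.3 -3.4 0 255;0 0 0 2.3 -3.4 0 255;0 0 0 2.3 -3.3 0 255;0 0 0 0 0 3.7 255;0 0 0 0 0 3.7 255;0 0 0 0 0 3.7 255;0 0 0 0 0 3.6 255;0 0 0 0 0 0 255"

```text
time_s: 3.87
position: [0.4172, -0.1341, 0.0797]
tool_rot: [[1.0, 0.0, -0.009], [0.0, -1.0, 0.006], [-0.009, -0.006, -1.0]]
ft_force: [-1.3, 0.2, -0.4]
grip_width: 0.0
gripper_force: 0.0
```

>>> jog_arm:
  plan: "0 0 0 2 0 0 255;0 0 0 1.2 0 0 255;0 0 0 1.0 0 0 255;0 0 0 1.0 0 0 255;0 0 0 1.0 0 0 255;0 0 0 1.0 0 0 255;0 0 0 1.0 0 0 255;0 0 0 0.8 0 0 255;0 0 0 0.5 0 0 255;0 0 0 0 0 0 255"

```text
time_s: 4.7
position: [0.5164, -0.1363, 0.0862]
tool_rot: [[1.0, 0.0, 0.003], [0.0, -1.0, -0.002], [0.003, 0.002, -1.0]]
ft_force: [-0.0, -0.1, 7.3]
grip_width: 0.0002
gripper_force: 0.0
```

```bash
cat > scr.py <<'E'
from h import *
import sys
im=cam('side'); p=pts(im); save(im,sys.argv[1])
s=env.observe(); print(s['position'],s['ft_force'])
for n in('side','top'):
    if n=='top': im=cam(n); p=pts(im)
    r=models.outline_of(n,'screen_tab')
    if r:
        q=p[r[0]['region']]; q=q[(q[:,2]>.02)&(q[:,2]<.135)&(q[:,0]>.45)&(q[:,0]<.58)]
        c=np.median(q,0); d=q-c; d=d[abs(d[:,0])<.06]; nrm=np.linalg.svd(d-d.mean(0))[2][2]; print(n,nrm,c)
        for z in np.arange(.02,.13,.015):
            k=q[abs(q[:,2]-z)<.006]; print(round(z,3),len(k),np.percentile(k[:,0],[5,50,95]).round(3) if len(k) else '')
E
python3 scr.py s1.png
```

```text
[ 0.51630891 -0.13627603  0.08624336] [1.6025231  0.33978782 7.24544893]
side [ 0.99674025 -0.0131988   0.07959063] [ 0.53684058 -0.09569626  0.06258169]
0.02 42 [0.537 0.539 0.542]
0.035 76 [0.537 0.538 0.541]
0.05 74 [0.536 0.538 0.539]
0.065 70 [0.535 0.537 0.538]
0.08 59 [0.534 0.536 0.538]
0.095 34 [0.531 0.534 0.537]
0.11 47 [0.528 0.532 0.538]
0.125 22 [0.527 0.532 0.537]
```

>>> jog_arm:
  plan: "0 0 0 0.3 0 0 255;0 0 0 0.3 0 0 255;0 0 0 0.2 0 0 255;0 0 0 0 0 0 255"

```text
time_s: 5.23
position: [0.5242, -0.1364, 0.0868]
tool_rot: [[1.0, 0.0, 0.004], [0.0, -1.0, -0.002], [0.004, 0.002, -1.0]]
ft_force: [-1.7, 0.6, 11.7]
grip_width: -0.0001
gripper_force: 0.0
```

```bash
python3 scr.py s2.png
```

```text
[ 0.52414257 -0.13636538  0.08674457] [-0.82374603  1.01906903 10.18262717]
side [ 0.99991968 -0.01216209  0.00356477] [ 0.53997137 -0.09747753  0.06192136]
0.02 49 [0.537 0.54  0.542]
0.035 99 [0.538 0.54  0.542]
0.05 97 [0.538 0.54  0.542]
0.065 89 [0.538 0.54  0.542]
0.08 67 [0.538 0.54  0.543]
0.095 47 [0.538 0.54  0.542]
0.11 51 [0.536 0.54  0.546]
0.125 24 [0.535 0.54  0.546]
top [-0.99940085  0.02420116  0.0247436 ] [ 0.54073673 -0.05255823  0.10039645]
0.02 15 [0.539 0.54  0.541]
0.035 16 [0.54  0.541 0.541]
0.05 15 [0.54  0.541 0.542]
0.065 12 [0.54  0.54  0.541]
0.08 7 [0.54  0.541 0.541]
0.095 4 [0.538 0.54  0.544]
0.11 54 [0.539 0.542 0.546]
0.125 0
```

>>> jog_arm:
  plan: "0 0 0 -1.0 0 0 255;0 0 0 -2.5 0 0 255;0 0 0 -2.5 0 0 255;0 0 0 0 0 -3.8 0;0 0 0 0 0 -3.8 0;0 0 0 0 0 -3.8 0;0 0 -5.6 0 -4 0 0;0 0 -5.6 0 -4 0 0;0 0 -5.7 0 -4 0 0;0 0 0 0 0 0 0"

```text
time_s: 6.27
position: [0.4494, -0.0117, 0.1995]
tool_rot: [[0.954, 0.3, 0.001], [0.3, -0.954, 0.002], [0.001, -0.001, -1.0]]
ft_force: [0.3, 0.1, 0.1]
grip_width: 0.0833
gripper_force: 0.0
```

```bash
python3 scr.py s3.png; python3 -c "
from h import *
s=env.observe(); print(s['position'],s['tool_rot'])
R=np.array(s['tool_rot']); print((R.T@(np.array([.459,.267,.21])-s['position'])*100).round(2))"
```

```text
[ 0.45044366 -0.01413313  0.19950961] [ 1.05044515 -0.07969029  0.08688699]
side [0. 0. 1.] [nan nan nan]
0.02 0 
0.035 0 
0.05 0 
0.065 0 
0.08 0 
0.095 0 
0.11 0 
0.125 0 
top [-0.99992767  0.00811018  0.00888129] [ 0.53996639 -0.13626988  0.10474781]
0.02 27 [0.538 0.54  0.541]
0.035 46 [0.538 0.54  0.541]
0.05 40 [0.539 0.54  0.541]
0.065 54 [0.539 0.54  0.54 ]
0.08 19 [0.539 0.539 0.54 ]
0.095 7 [0.537 0.538 0.544]
0.11 186 [0.535 0.541 0.545]
0.125 178 [0.535 0.541 0.546]
[ 0.45146906 -0.01741088  0.19886169] [[ 9.57059257e-01  2.89890203e-01  1.11763515e-03]
 [ 2.89890872e-01 -9.57059582e-01 -4.88734381e-04]
 [ 9.27964116e-04  7.91739990e-04 -9.99999256e-01]]
[  8.97 -27.    -1.13]
  return _methods._mean(a, axis=axis, dtype=dtype,
  ret = um.true_divide(
scr.py:10: RuntimeWarning: Mean of empty slice.
  c=np.median(q,0); d=q-c; d=d[abs(d[:,0])<.06]; nrm=np.linalg.svd(d-d.mean(0))[2][2]; print(n,nrm,c)
```

View pics/s3.png

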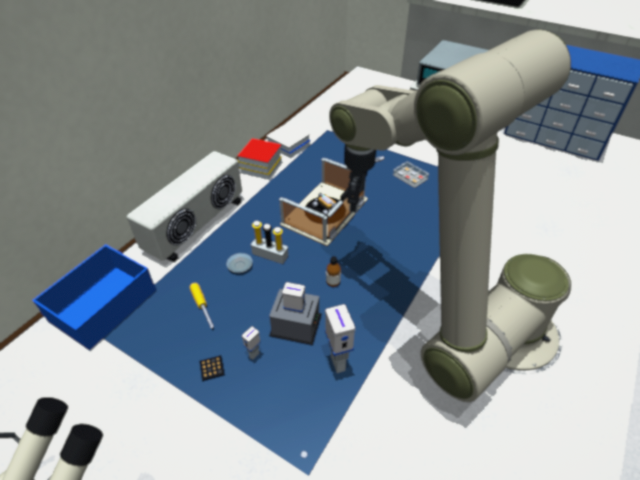

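The side view shows the screen upright at about (345,190), with the gripper clear of it. Now to the docked lamp at (293,297).

>>> jog_arm:
  plan: "0 0 0 1.28 -3.86 0 0;0 0 0 1.28 -3.86 0 0;0 0 0 1.28 -3.86 0 0;0 0 0 1.28 -3.86 0 0;0 0 0 1.28 -3.86 0 0;0 0 0 1.28 -3.86 0 0;0 0 0 1.28 -3.86 0 0;0 0 0 0 0 0 0;0 0 0 0 0 0 0;0 0 0 0 0 0 0"

```text
time_s: 7.3
position: [0.4587, 0.2667, 0.1981]
tool_rot: [[0.957, 0.289, -0.0], [0.289, -0.957, -0.001], [-0.0, 0.0, -1.0]]
ft_force: [0.7, -0.4, 0.1]
grip_width: 0.0856
gripper_force: 0.0
```

Run:
```python
from h import *
s=env.observe(); print(s['position'])
R=np.array(s['tool_rot']); print((R.T@(np.array([.459,.267,.095])-s['position'])*100).round(2),np.degrees(np.arctan2(R[1,0],R[0,0])))
im=cam('side'); p=pts(im); print('side lamp',rect(p,.137,.155,(.42,.5,.23,.31))[1:])
```

```text
[0.45874917 0.26671241 0.19812894]
[ 0.04 -0.02 10.31] 16.82567744092861
side lamp (233, array([458.2, 269.6]), array([46. , 33.9]), 18.0, array([455. , 272.1], dtype=float32))
```

>>> jog_arm:
  plan: "0 0 0 0 0 3.4 0;0 0 0 0 0 3.4 0;0 0 0 0 0 2.0 0;0 0 0 0 0 1.4 0;0 0 0 0 0 0 100;0 0 0 0 0 0 255;0 0 0 0 0 0 255;0 0 0 0 0 0 255;0 0 0 0 0 0 255;0 0 0 0 0 0 255"
  grip_force: 45

```text
time_s: 8.18
position: [0.4588, 0.2677, 0.0976]
tool_rot: [[0.957, 0.291, 0.003], [0.291, -0.957, 0.0], [0.003, 0.001, -1.0]]
ft_force: [-0.3, -2.7, 7.6]
grip_width: 0.0316
gripper_force: 45.6
```

>>> jog_arm:
  plan: "0 0 0 0 0 -0.8 255;0 0 0 0 0 -1.2 255;0 0 0 0 0 -1.5 255;0 0 0 0 0 -2 255;0 0 0 0 0 -2 255;0 0 0 0 0 -2.5 255;0 0 0 0 0 -2.5 255;0 0 0 0 0 -2.5 255;0 0 0 0 0 0 255;0 0 0 0 0 0 255"

```text
time_s: 9.02
position: [0.4581, 0.268, 0.2475]
tool_rot: [[0.957, 0.291, 0.002], [0.291, -0.957, 0.001], [0.002, -0.0, -1.0]]
ft_force: [-0.3, 0.2, -3.3]
grip_width: 0.0316
gripper_force: 45.0
```

Run:
```python
from h import *
s=env.observe(); print(s['position'],s['ft_force'],s['grip_width'])
im=cam('side'); save(im,'s4.png')
im=cam('top'); p=pts(im); w=p; r=im
hsv=cv2.cvtColor(im['pixels'],cv2.COLOR_RGB2HSV)
sub=hsv[190:235,375:425]; 
# light blue bar
m=(hsv[...,0]>80)&(hsv[...,0]<110)&(hsv[...,2]>120)&(hsv[...,1]>25); k=np.zeros_like(m); k[190:235,380:425]=1; m&=k
v,u=np.nonzero(m); R=cv2.minAreaRect(np.c_[u,v].astype(np.float32)); print('bar px',len(u),R,u.mean(),v.mean())
P=np.array([ray(im,(a,b),.047)[:2] for a,b in zip(u,v)],np.float32)*1000; print('bar',cv2.minAreaRect(P),P.mean(0),np.nanmedian(p[m],0))
# brass
m=(hsv[...,0]>12)&(hsv[...,0]<32)&(hsv[...,2]>90)&(hsv[...,1]>80)&k; v,u=np.nonzero(m)
P=np.array([ray(im,(a,b),.042)[:2] for a,b in zip(u,v)],np.float32)*1000; print('brass',cv2.minAreaRect(P),len(u))
print('jigtop',rect(p,.034,.06,(.56,.68,-.2,-.08))[1:])
print('tip',[(t['confidence'],ray(im,t['at'],.048)) for t in models.tip_of('top','bond')])
a=np.hstack([im['pixels'][185:240,370:430],cv2.cvtColor((m*255).astype(np.uint8),cv2.COLOR_GRAY2RGB)[185:240,370:430]])
cv2.imwrite('pics/c2.png',cv2.resize(a,None,fx=6,fy=6,interpolation=cv2.INTER_NEAREST)[...,::-1])
```

```text
[0.4580961  0.26796076 0.24748729] [-0.34213631  0.2089506  -3.25461244] 0.03159401718554917
bar px 62 ((401.0, 211.00001525878906), (4.915728569030762, 14.513101577758789), 20.556045532226562) 400.9516129032258 211.09677419354838
bar ((618.6734619140625, -148.12045288085938), (11.667608261108398, 35.180938720703125), 70.4539566040039) [ 618.422   -148.00172] [ 0.61848806 -0.14803143  0.04704923]
brass ((618.1726684570312, -148.16700744628906), (29.640666961669922, 51.63169479370117), 70.06730651855469) 138
jigtop (320, array([ 617.2, -148.9]), array([31.9, 75.3]), 69.9, array([ 617.4, -147.8], dtype=float32))
tip [(0.67, array([ 0.62462039, -0.15290342,  0.048     ]))]
```

View pics/c2.png

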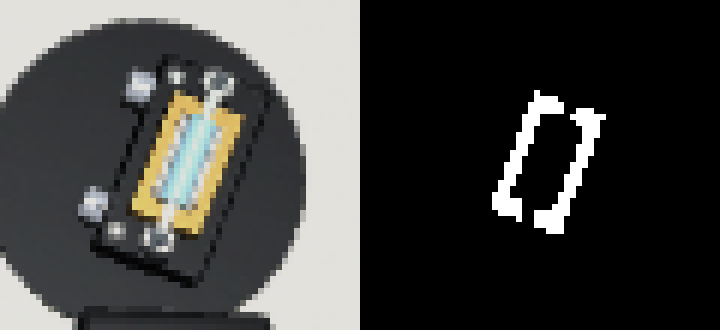

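View pics/s4.png

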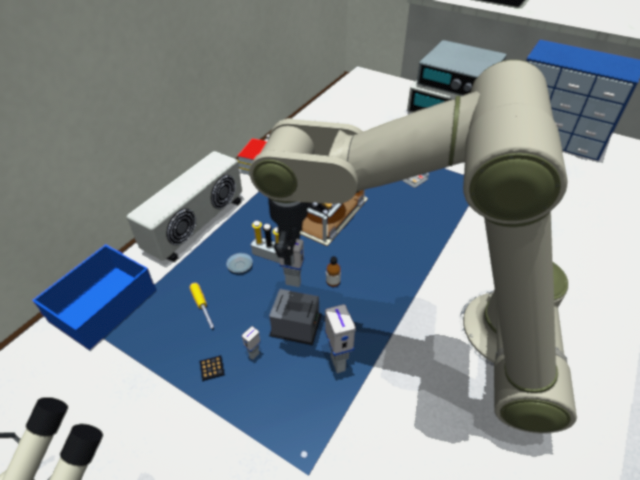

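The crop confirms the bar at (401,211), centred at about (0.6185,-0.148) with a yaw of about -19.9°. The side view shows the lamp lifted clear at (292,262), above the empty dock.

>>> jog_arm:
  plan: "0 0 4 0 0 0 255;0 0 6.5 0 0 0 255;0 0 6.5 0 0 0 255;0 0 6.5 0 0 0 255;0 0 6.5 0 0 0 255;0 0 4.4 0 0 0 255;0 0 2.4 1.2 1.4 0 255;0 0 0 2.4 2.8 0 255;0 0 0 2.4 2.8 0 255;0 0 0 2.4 2.8 0 255"

```text
time_s: 10.0
position: [0.5043, 0.1462, 0.2452]
tool_rot: [[0.941, -0.339, -0.002], [-0.339, -0.941, -0.0], [-0.002, 0.001, -1.0]]
ft_force: [1.2, -0.5, -1.7]
grip_width: 0.0313
gripper_force: 45.0
```

>>> jog_arm:
  plan: "0 0 0 2.4 2.8 0 255;0 0 0 2.4 2.8 0 255;0 0 0 2.4 2.8 0 255;0 0 0 2.4 2.8 0 255;0 0 0 2.4 2.8 0 255;0 0 0 2.4 2.8 0 255;0 0 0 2 2.3 0 255;0 0 0 1.2 1.4 0 255;0 0 0 0 0 0 255;0 0 0 0 0 0 255"

```text
time_s: 10.83
position: [0.6, -0.1059, 0.2446]
tool_rot: [[0.94, -0.342, -0.003], [-0.342, -0.94, 0.001], [-0.003, -0.0, -1.0]]
ft_force: [-0.2, 0.4, -0.8]
grip_width: 0.0315
gripper_force: 45.1
```

```bash
cat > fin.py <<'E'
from h import *
import sys
s=env.observe(); R=np.array(s['tool_rot']); t=s['position']
print(np.round(t,4),R.round(4).tolist(),np.degrees(np.arctan2(R[1,0],R[0,0])),s['ft_force'],s['grip_width'])
print('shift cm',(R.T@(np.array([.6185,-.148,t[2]])-t)*100).round(2))
im=cam('side'); p=pts(im); save(im,sys.argv[1])
m=(abs(p[...,0]-t[0])<.035)&(abs(p[...,1]-t[1])<.035)&(p[...,2]>t[2]-.095)&(p[...,2]<t[2]-.02)
q=p[m]
for z in np.arange(-.09,-.02,.005):
    k=q[abs(q[:,2]-t[2]-z)<.0025]
    if len(k)>2: l=(k-t)@R; print(round(z+t[2],3),len(k),(l.min(0)*1000).round(1)[:2],(l.max(0)*1000).round(1)[:2])
u,v=int(np.nonzero(m)[1].mean()),int(np.nonzero(m)[0].mean()); print(u,v)
cv2.imwrite('pics/z_'+sys.argv[1],cv2.resize(im['pixels'][v-40:v+50,u-60:u+60],None,fx=6,fy=6,interpolation=cv2.INTER_CUBIC)[...,::-1])
E
python3 fin.py s5.png
```

```text
[ 0.6    -0.1059  0.2446] [[0.9399, -0.3415, -0.0029], [-0.3415, -0.9399, 0.0013], [-0.0031, -0.0003, -1.0]] -19.96942750792867 [-0.19452741  0.44965953 -0.76314962] 0.03149725114236153
shift cm [ 3.18  3.33 -0.01]
0.165 16 [-17.8  -9.3] [13.6  3.7]
0.17 15 [-17.1 -10.3] [14.9  2.9]
0.175 17 [-18.9 -11. ] [16.4  3.1]
0.18 14 [-21.5  -9.5] [13.1  1.5]
0.185 15 [-18.8 -10. ] [14.2  4.9]
0.19 17 [-19.  -10.4] [15.8  3.9]
0.195 9 [-17.1 -10.3] [9.  4.5]
0.2 15 [-17.6 -13.2] [11.6 11.3]
0.205 19 [-18.9 -13.8] [14.1  9.2]
0.21 21 [-18.  -14.9] [14.2  9.3]
0.215 20 [-18.9 -13.6] [15.1  9.4]
0.22 20 [-20.6 -14.1] [13.1  9.7]
325 169
```

View pics/z_s5.png

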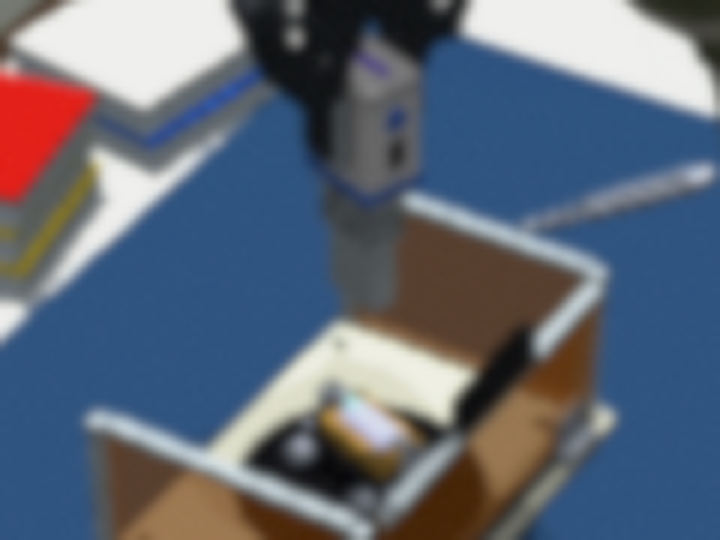

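The crop shows the lamp upright in the gripper with the nose at about (365,300), and the bar at about (370,425), unobstructed. Next I measure the bar in this same camera for a relative fit, while moving above it.

>>> jog_arm:
  plan: "0 0 0 1.0 1.0 0 255;0 0 0 1.2 1.3 0 255;0 0 0 1.0 1.0 0 255;0 0 0 0 0 0 255;0 0 0 0 0 0 255"

```text
time_s: 11.3
position: [0.6189, -0.1462, 0.2458]
tool_rot: [[0.941, -0.34, -0.001], [-0.34, -0.941, 0.001], [-0.001, -0.0, -1.0]]
ft_force: [0.5, 0.6, -2.2]
grip_width: 0.0319
gripper_force: 45.1
```

```bash
python3 fin.py s6.png | head -3
python3 - <<'E'
from h import *
im=cam('side'); p=pts(im)
m=(p[...,2]>.037)&(p[...,2]<.06)&(abs(p[...,0]-.6185)<.06)&(abs(p[...,1]+.146)<.04)
hsv=cv2.cvtColor(im['pixels'],cv2.COLOR_RGB2HSV)
c=(hsv[...,0]>12)&(hsv[...,0]<32)&(hsv[...,2]>80)&(hsv[...,1]>90)&m
b=m&(hsv[...,2]>140)&(hsv[...,1]<90)
for n,k in(('brass',c),('bar',b),('brass+bar',c|b)):
    v,u=np.nonzero(k)
    if len(u)<4: continue
    P=np.array([ray(im,(x,y),.045)[:2] for x,y in zip(u,v)],np.float32)*1000
    print(n,len(u),u.mean(),v.mean(),cv2.minAreaRect(P),P.mean(0),np.nanmean(p[k],0))
E
```

```text
[ 0.6189 -0.1462  0.2458] [[0.9406, -0.3396, -0.001], [-0.3396, -0.9406, 0.0008], [-0.0012, -0.0004, -1.0]] -19.851428438141074 [ 0.49569663  0.57756093 -2.19959461] 0.031914414798677036
shift cm [ 0.02  0.18 -0.  ]
0.161 4 [-15.5  -7.7] [11.6  4.1]
brass 16 324.875 202.8125 ((618.2368774414062, -128.18508911132812), (10.171024322509766, 50.465980529785156), 70.44017028808594) [ 613.09125 -125.70085] [ 0.61683058 -0.1319324   0.03875294]
bar 73 325.3150684931507 198.2054794520548 ((627.5654296875, -146.53518676757812), (25.39299964904785, 58.72466278076172), 70.51988220214844) [ 623.27155 -145.15509] [ 0.62416325 -0.14664341  0.043528  ]
brass+bar 89 325.23595505617976 199.03370786516854 ((622.8988037109375, -142.36643981933594), (30.066268920898438, 72.39177703857422), 57.54846954345703) [ 621.44147 -141.65768] [ 0.62284501 -0.14399873  0.04266956]
```

>>> jog_arm:
  plan: "0 0 0 0 0.15 1.0 255;0 0 0 0 0 1.5 255;0 0 0 0 0 1.5 255;0 0 0 0 0 1.5 255;0 0 0 0 0 1.5 255;0 0 0 0 0 1.0 255;0 0 0 0 0 0.8 255;0 0 0 0 0 0.5 255;0 0 0 0 0 0 255;0 0 0 0 0 0 255"

```text
time_s: 12.23
position: [0.6188, -0.1486, 0.1537]
tool_rot: [[0.94, -0.34, 0.001], [-0.34, -0.94, -0.0], [0.001, 0.0, -1.0]]
ft_force: [0.2, -0.1, -1.8]
grip_width: 0.0314
gripper_force: 45.1
```

```bash
python3 fin.py s7.png
python3 - <<'E'
import cv2
a=cv2.imread('pics/s7.png')[160:220,290:370]; cv2.imwrite('pics/c7.png',cv2.resize(a,None,fx=9,fy=9,interpolation=cv2.INTER_CUBIC))
E
```

```text
[ 0.6188 -0.1486  0.1537] [[0.9404, -0.34, 0.0006], [-0.34, -0.9404, -0.0002], [0.0006, 0.0, -1.0]] -19.879717017149016 [ 0.20405332 -0.07751451 -1.82453601] 0.03135858938842512
shift cm [-0.05 -0.04 -0.  ]
0.069 4 [-15.9  -7.7] [11.   3.1]
0.074 12 [-16.9 -10. ] [16.4  5.9]
0.079 17 [-18.1 -11.8] [12.4  6. ]
0.084 14 [-19.3 -10.4] [15.4  4.7]
0.089 12 [-19.4  -9.6] [15.5  4.3]
0.094 15 [-17.1 -10.4] [12.9  4.7]
0.099 14 [-16.1 -10.4] [14.4  6.4]
0.104 12 [-18.   -9.3] [13.8  7.6]
0.109 5 [-18.  -11.8] [15.7  8.2]
0.114 19 [-19.6 -14.1] [15.1 10.5]
0.119 18 [-19.8 -14.2] [14.3  6.1]
0.124 16 [-19.1 -14.6] [15.7  9.8]
0.129 18 [-20.3 -13.9] [15.9  7.8]
327 185
```

View pics/c7.png

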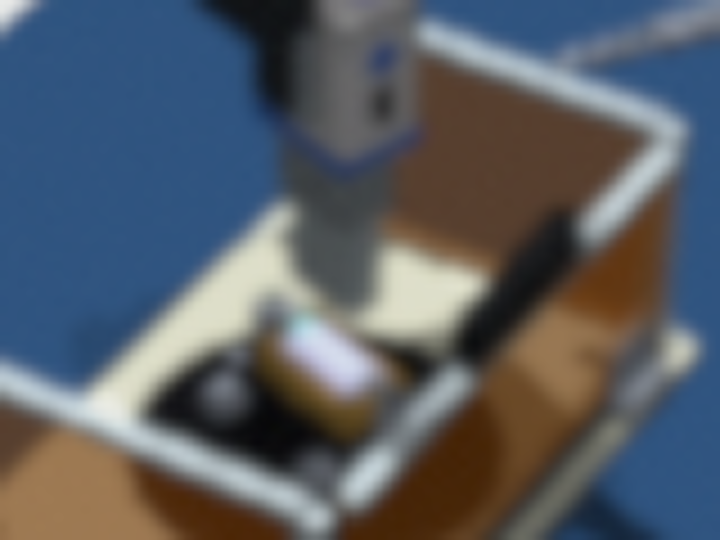

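The crop shows the nose at about (340,290), directly above and behind the bar at (330,355) with a clear gap; the screen is upright at right. Checking the bar in this view.

Run:
```python
from h import *
im=cam('side'); p=pts(im); a=im['pixels'].astype(int)
k=np.zeros((480,640),bool); k[190:208,316:336]=1
b=k&(a[...,2]>150)&(a[...,2]>a[...,0]-5)&(p[...,2]>.04)&(p[...,2]<.058)
v,u=np.nonzero(b); print(len(u),u.mean(),v.mean(),u.min(),u.max(),v.min(),v.max())
P=np.array([ray(im,(x,y),.047)[:2] for x,y in zip(u,v)],np.float32)*1000
print(cv2.minAreaRect(P),P.mean(0),np.nanmean(p[b],0))
```

```text
41 326.0731707317073 198.21951219512195 321 331 193 202
((624.21044921875, -144.14767456054688), (18.0159912109375, 50.94975662231445), 71.86243438720703) [ 619.98303 -144.25871] [ 0.62087155 -0.14573823  0.04554893]
```

>>> jog_arm:
  plan: "0 0 0 -0.04 -0.04 0.4 255;0 0 0 0 0 0.4 255;0 0 0 0 0 0.4 255;0 0 0 0 0 0.3 255;0 0 0 0 0 0 255;0 0 0 0 0 0 255"

```text
time_s: 12.83
position: [0.6183, -0.1481, 0.1381]
tool_rot: [[0.94, -0.34, -0.0], [-0.34, -0.94, 0.0], [-0.0, -0.0, -1.0]]
ft_force: [0.4, 1.4, -0.8]
grip_width: 0.0313
gripper_force: 45.1
```

```bash
python3 fin.py s8.png
python3 - <<'E'
from h import *
im=cam('side'); p=pts(im)
# nose lower-end height: lamp points near vertical axis
t=env.observe()['position']; 
m=(abs(p[...,0]-t[0]+.002)<.02)&(abs(p[...,1]-t[1]-.006)<.012)
print(np.sort(p[m][:,2])[:60].round(3))
a=im['pixels'][165:225,290:370]; cv2.imwrite('pics/c8.png',cv2.resize(a,None,fx=9,fy=9,interpolation=cv2.INTER_CUBIC)[...,::-1])
E
```

```text
[ 0.6183 -0.1481  0.1381] [[0.9404, -0.3402, -0.0004], [-0.3402, -0.9404, 0.0002], [-0.0005, -0.0001, -1.0]] -19.887439940823107 [ 0.40857232  1.43974575 -0.82523989] 0.031306464364397414
shift cm [ 0.01 -0.01 -0.  ]
0.048 18 [-35.3  -9.8] [28.3 -0.2]
0.053 7 [-36.1  -8. ] [31.7 -2.5]
0.058 13 [-18.9 -10.2] [9.9 4.2]
0.063 13 [-20.2 -11.4] [17.1  6.2]
0.068 17 [-18.8 -11. ] [14.9  5.4]
0.073 12 [-17.5 -10.8] [16.3  5.6]
0.078 15 [-18.7  -9.9] [15.4  7.1]
0.083 12 [-16.7  -9.9] [17.7  5.3]
0.088 9 [-18.7 -10. ] [8.3 6. ]
0.093 13 [-20.3 -13.4] [13.8  9. ]
0.098 16 [-18.7 -14.1] [16.3  7.7]
0.103 15 [-23.9 -15. ] [15.5 10. ]
0.108 20 [-19.9 -14.7] [17.8  8.8]
0.113 15 [-19.  -14.9] [7.2 4.8]
327 191
[0.023 0.024 0.026 0.026 0.027 0.027 0.027 0.028 0.029 0.031 0.031 0.031
 0.032 0.034 0.034 0.034 0.035 0.035 0.035 0.036 0.036 0.036 0.037 0.037
 0.037 0.038 0.038 0.038 0.038 0.039 0.039 0.039 0.039 0.039 0.039 0.039
 0.04  0.04  0.04  0.04  0.04  0.04  0.04  0.04  0.04  0.04  0.04  0.041
 0.041 0.041 0.041 0.041 0.041 0.041 0.042 0.042 0.042 0.042 0.043 0.043]
```

View pics/c8.png

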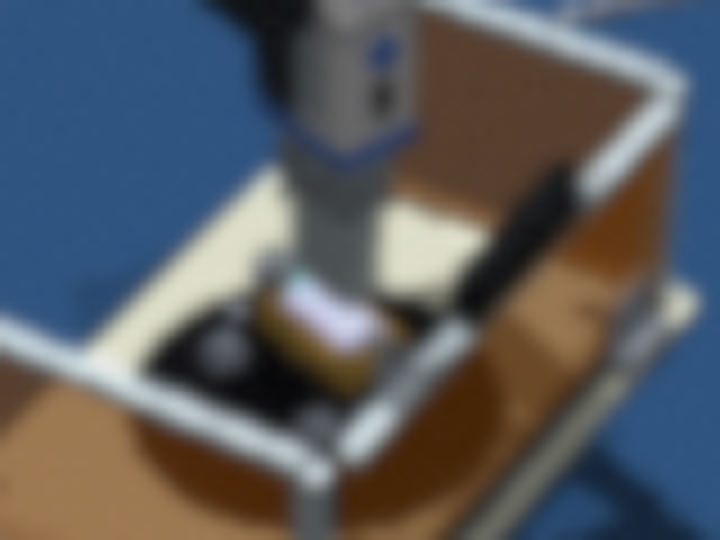

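The crop shows the nose at about (335,285), just above the bar at (330,315), and the screen upright. The lamp is still and the measured forces show no sign of contact, so I'm handing in.

```bash
python3 -c "
from rig import job
print(job.close_job())"
```

```text
the job is handed in; nothing more can be done
None
```

I folded the screen upright (within about 0.5°) and handed in the job with the lamp held still and upright in the gripper. By my measurements the nose is about 8 mm above the glass bar, in line with it and centred to within about 2 mm; the judge's verdict was not returned.

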